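# Ring for the snack and hold up the golden bun with the tongs

### The job

It is snack time at the study desk: ring the desk bell by pressing its plunger fully down, then pick up the kitchen tongs, close them gently on the golden bun (not the chocolate one) and lift it off its stand. Finish while holding it in the tongs at least 15 cm above the desk, ready to be served; never touch the bun with the gripper itself or squash it, and leave the chocolate bun, the mug and the flower pot where they are.

Things in the scene. Friction and masses are not known exactly. Their poses are not given: they have to be found in the camera images.
- gold_bun: Golden-brown round mini bun, loose, about 40 g, 46 mm across (upright sides from 7 to 27 mm above its underside), 43 mm high with a domed top and a pale dot. Origin: centre of its underside; z up. It stands in the middle of a serving stand. It is squashed when the tips press it with over 30 N from each side; a grip of 20 to 60 N on the sleeves is safe.
- choc_bun: Dark-brown chocolate mini bun, same size and origin as the golden one, on the other stand. To be left alone.
- stand_a: White marble round serving stand under the golden bun, does not move, 90 mm across its top, 30 mm high. Origin: centre of its underside, on the desk.
- stand_b: White marble round serving stand under the chocolate bun, the same as the other one, does not move.
- tongs: Steel tongs with green grip sleeves and tips, lying so that they open level with the desk; 217 mm long, 24 mm high, about 120 g. x from the round head (26 mm) to the tips, z up. Origin: on the midline at the underside, midway between the sleeves (60 mm long, origin +-30 mm), near the centre of mass. 54 mm over the sleeves (along y) when free; the arms hinge at the head, 90 mm behind the origin.
- tongs_tip (a point): Point midway between the two tip cups (shallow Vs, 38 mm long, 24 mm high), 105 mm ahead of the tongs' origin, 12 mm above their underside: where the bun's middle belongs. The tips are 74 mm apart when free, and about 65 mm when the tongs are squeezed to 50 mm over the sleeves, so carried like that they pass around a bun; closed on it, the sleeves measure about 37 mm.
- tong_left (a joint): Closing angle of the tongs' left arm (the right one moves alike), rad: 0 sprung open, about 0.09 on a bun, 0.16 at most. Springs hold the arms open: squeezing the sleeves takes about 6.5 N at first and 11 N when the tips meet the bun.
- bell: Brass dome desk bell on a black foot, 84 mm across, fixed. Origin: centre of its underside, on the desk; the plunger rises from the top of the dome.
- bell_top (a point): Centre of the top of the bell's steel plunger head (a disc 22 mm across), 64 mm above the desk when up. Pressed straight down.
- bell_plunger (a joint): Travel of the bell's plunger, m: 0 up, 0.006 fully down on its stop. The spring takes 2.4 N at first and 6 N at the stop; it comes back by itself.
- mug: Blue ceramic mug, loose, 80 mm across, 90 mm high, handle at +y. Origin: centre of its underside. Bystander.
- pot: Square grey concrete flower pot with dried flowers, loose, 80 mm wide, about 120 mm high. Origin: centre of its underside. Bystander.
There are look-alikes about, which are no part of the job. There is more than one size of the bell; the job needs the middle-sized.

How it is judged (in metres and radians):
On the way, in this order (a step that is already met when the one before it is completed fails the run):
1. the bell's plunger is pressed down to its stop (value of joint bell_plunger above 0.005 m), for 0.1 s.
2. the golden bun is lifted off its stand in the tongs, which the fingers hold (height (world z) of gold_bun above 0.06 m and contact force between gold_bun and tongs above 0.5 N and contact force between the fingers and tongs above 1 N), for 0.2 s.
At the end, for the whole second after the job is handed in: The fingers hold the tongs; their tips hold the golden bun still, its underside over 14 cm above the desk, touching neither gripper nor arm; the bell plunger is up; the chocolate bun is within 2 cm, mug and flower pot within 3 cm of where they stood (height (world z) of gold_bun above 0.14 m and contact force between gold_bun and tongs above 0.5 N and contact force between the fingers and tongs above 1 N and contact force between gold_bun and the arm below 0.1 N and contact force between gold_bun and the fingers below 0.1 N and distance between gold_bun and tongs_tip below 0.05 m and linear speed of gold_bun below 0.05 m/s and value of joint bell_plunger below 0.002 m and distance of choc_bun from where it was at the start of the episode below 0.02 m and distance of each of mug, pot from where it was at the start of the episode below 0.03 m); the arm keeps its last pose, push and grip.
It fails at once if the gripper or arm touches the golden bun (contact force between gold_bun and the arm above 0.5 N or contact force between gold_bun and the fingers above 0.5 N).
It fails at once if the golden bun is squashed: more than 60 N from the two tips together (contact force between gold_bun and tongs above 60 N).
It fails at once if the chocolate bun, the mug or the flower pot is disturbed (distance of choc_bun from where it was at the start of the episode above 0.02 m or distance of any of mug, pot from where it was at the start of the episode above 0.03 m).
It also fails if it takes over 59 s, if anything falls off the work surface, if the arm or the gripper's body presses on something with over 40 N, if the wrist force passes 120 N, or if a joint passes its speed limit or range.

### The arm

A 7-joint arm with a two-finger parallel gripper is mounted at the origin on the work surface. World frame = base frame: x ahead of the robot, y to its left, z up, the work surface at z = 0. Lengths are in mm, angles in rad, forces in N, time in s.
With the tool pointing down it reaches from about 375 to 925 mm from the base axis. Payload 3.1 kg.
Tool frame: the origin (TCP) lies at the very end of the fingers, on their centre line; the grasp point (between the pads) lies 19 mm behind it; z points along the fingers, y is the line along which they close (so a half turn about z gives the same grasp; the last joint's range is limited). The gripper opens to 85 mm and grips with 20 to 120 N. Pads are 22 mm wide; open, the fingers measure 114 mm over their backs; the gripper's body (76 mm by 85 mm) begins 54 mm behind the grasp point. The pads swing forward as they close: fully open they stand 13 mm farther back than shut.
Start: joints at [-1.321, 0.383, 0.044, 1.598, -0.018, 1.161, -0.05], TCP at [221.517, 611.092, 231.269] pointing down, gripper open.
Joint ranges: [-2.61, 2.61], [-0.41, 2.15], [-1.48, 1.57], [0, 2.5], [-1.57, 4.71], [0.05, 1.97], [-2.85, 2.85]. Speed limits (rad/s): [2.79, 2.79, 3.14, 3.14, 3.14, 3.14, 3.14].

### API

Orientations are given as a unit quaternion [w, x, y, z].
In Python, from workcell import * gives the robot as it stands.
- The arm moves only by the shell command python3 -m pendant 'ROWS'. ROWS is JSON, a list of rows, each a list of 7 numbers: the opening, from 0 (shut) to 1 (fully open), then the shift along the tool's x, y, z in cm, then the turn, a rotation vector about the tool's x, y, z in degrees. In form: [[gripper, x, y, z, rx, ry, rz], ...]. A call has 1 to 20 rows; each row shifts and turns the commanded pose from where the row before left it, along the tool's axes as they then stand; what a row does not reach is not made up. A row lasts 1/8 s, in which the tool goes at most 62.5 mm and 10.7 degrees, less where a joint would pass 70% of its speed; a pose out of reach is approached as far as the arm can. A call with a gripper value outside its range is refused whole. The fingers move at their own pace and stop on an object; the grip force is fixed at half the most. Time passes only in rows, so rows that do not move let the fingers close. It gives the time, the measured TCP pose, the force, the opening and the grip force at its end, in the units of the state.
- observe(): the state, without advancing time (a new reading comes with each control period).
- get_image(name): name is "scene" or "top" or "wrist"; returns a dict with "color" (420x560x3 uint8, red, green, blue), "depth" (420x560 float32, mm along the optical axis (not along the pixel's ray), 0 where there is no reading), "vfov" (degrees; the focal length in pixels is half the picture's height over the tangent of half this angle, whatever the lens; pixels are square), "cx", "cy" (the principal point, pixels), "R" (3x3) and "t" (3): a world point X has camera coordinates R X + t; the wrist camera has in their place "T_tool_cam" (4x4, takes a point from camera to tool coordinates, whose origin is the TCP and whose axes are the flange's). Camera axes: x right, y down, z forward; pixel columns grow to the right and rows downward; lengths in mm; the calibration is good to about 2 mm. The wrist camera is an equidistant fisheye: a pixel r from the principal point sees the ray r / f radians off the axis. A picture is of the moment at which its call begins: read the wrist's pose just before it.
- close_job(): hands the job in; it is judged then, once.
The state is a dict: "t": time; "q": joint angles; "qvel": joint speeds; "joint_torque": joint torques, N m; "tool_pos": TCP position; "ee_rot": TCP orientation; "ft_force": force on the tool from outside, world axes, zero at the start; "torque": the same for the moment, N m; "width": opening from 0.0 (shut) to 1.0 (fully open); "finger_force": force on a finger pad.
Only numpy, scipy, OpenCV 4.12 (cv2) and the standard library are available. Lean on these libraries where they do the work, as an engineer would, in place of code of your own. Each camera call takes 0.05 s, during which the arm holds its last target. There are 200 camera calls.

## Working session

There is one attempt and no reset: what is moved stays moved. The work goes in short steps, Python scripts to look and compute and a shell command to move; the robot and the scene stay as the last step left them, time stands still between calls to the robot, and variables do not carry over. Pictures are saved under pics/ and viewed, at most 10 in all, crops included, and the job is handed in when it is done.

```bash
mkdir -p pics; ls
python3 - <<'E'
from workcell import *
import cv2,numpy as np
for n in("scene","top"):
    d=get_image(n); np.savez(f"pics/{n}0.npz",**d)
    cv2.imwrite(f"pics/{n}0.png",cv2.cvtColor(d["color"],cv2.COLOR_RGB2BGR))
    print(n,d["vfov"],d["cx"],d["cy"],d["R"],d["t"])
print(observe())
E
```

```text
pics
scene 46.173785604557985 275.9017836263232 207.9534254641788 [[-0.25124198  0.96792239 -0.00192691]
 [ 0.55077114  0.14132512 -0.82260462]
 [-0.79594511 -0.2077341  -0.56861052]] [ 139.02377084 -249.39420228 1713.65949983]
top 43.38886371727371 275.4631721454412 204.64809581958198 [[ 0.01344159 -0.99963805 -0.02330437]
 [-0.98260491 -0.00888813 -0.18549554]
 [ 0.18522127  0.02539234 -0.98236872]] [-1.11784214e+00  5.73168948e+02  1.12351915e+03]
{'t': 0.1, 'q': array([-1.32081898,  0.38378525,  0.04382107,  1.59945762, -0.01790912,
        1.16124005, -0.04990874]), 'qvel': array([ 0.00111681, -0.00066321, -0.00115041, -0.00199504,  0.00146925,
        0.00109444, -0.00059453]), 'joint_torque': array([ 2.55421386e-03, -4.34723783e+01,  1.02913857e+00, -2.50452733e+01,
        1.08394903e-02,  5.47622956e-03,  2.90577269e-06]), 'tool_pos': array([221.21381551, 610.25179669, 229.97303143]), 'ee_rot': array([-1.57610501e-04,  1.72973530e-01,  9.84925681e-01, -1.23907456e-03]), 'ft_force': array([-0.08538924, -0.34576872,  1.39260367]), 'torque': array([-0.0245996 ,  0.02956305,  0.03288875]), 'finger_force': 0.0, 'width': 1.002154320251607}
```

View pics/scene0.png

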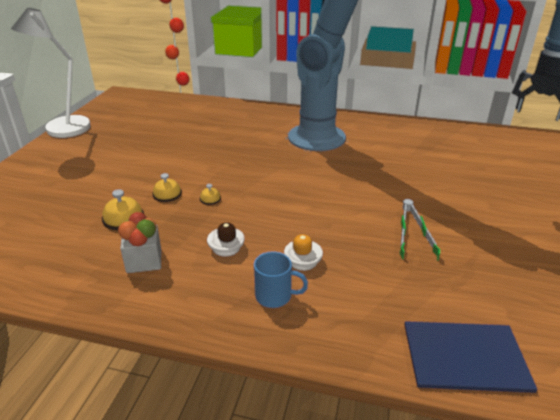

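View pics/top0.png

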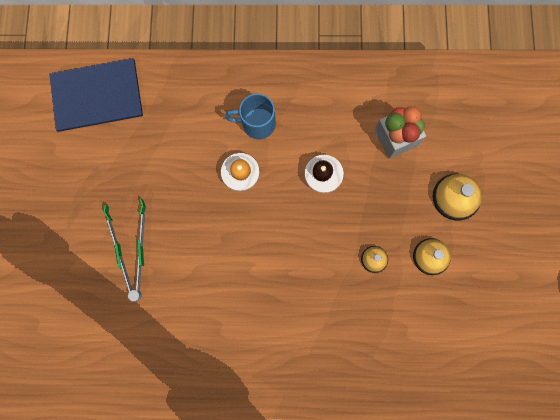

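Scene: the middle bell is at (167,187), the gold bun at (303,243) and the tongs at right, around (415,230). Top: the middle bell's plunger is at (438,254), gold bun at (240,170), choc at (324,172), tongs head at (134,296), tips at (106,208) and (142,202).

```bash
cat > h.py <<'E'
import cv2,numpy as np
from scipy import ndimage as nd
def load(n): return dict(np.load(f"pics/{n}.npz"))
def ray(d,uv):
    f=d["color"].shape[0]/2/np.tan(np.radians(float(d["vfov"]))/2)
    v=d["R"].T@np.array([(uv[0]-d["cx"])/f,(uv[1]-d["cy"])/f,1]); return -d["R"].T@d["t"],v/np.linalg.norm(v)
def plane(d,uv,z):
    c,v=ray(d,uv); return c+v*(z-c[2])/v[2]
def tri(d1,p1,d2,p2):
    c1,v1=ray(d1,p1);c2,v2=ray(d2,p2)
    s=np.linalg.lstsq(np.c_[v1,-v2],c2-c1,rcond=None)[0]
    a,b=c1+s[0]*v1,c2+s[1]*v2; return (a+b)/2,np.linalg.norm(a-b)
def blobs(d,lo,hi,box=None,amin=15):
    m=cv2.inRange(cv2.cvtColor(d["color"],cv2.COLOR_RGB2HSV),np.array(lo),np.array(hi))
    if box: k=np.zeros_like(m);k[box[1]:box[3],box[0]:box[2]]=1;m=m*k
    n,l,s,c=cv2.connectedComponentsWithStats(m)
    return [(c[i].round(1),s[i].tolist()) for i in range(1,n) if s[i][4]>=amin],l
E
python3 - <<'E'
from h import *
S,T=load("scene0"),load("top0")
np.set_printoptions(precision=1,suppress=True)
for n,d,bx in(("S",S,dict(tong=(385,190,450,270),bun=(280,230,325,275),bell=(150,168,186,205))),("T",T,dict(tong=(90,185,160,310),bun=(215,145,265,195),bell=(410,230,460,280)))):
    print(n,"green",blobs(d,(45,90,30),(85,255,255),bx["tong"],6)[0])
    print("grey head/plunger",blobs(d,(80,0,90),(140,90,255),bx["tong"],6)[0],blobs(d,(0,0,100),(180,70,255),bx["bell"],6)[0])
    print("bun",blobs(d,(8,130,120),(24,255,255),bx["bun"])[0],"stand",blobs(d,(0,0,120),(180,60,255),bx["bun"])[0])
ims=[cv2.resize(d["color"][y:y+100,x:x+130],None,fx=3,fy=3,interpolation=cv2.INTER_CUBIC) for d,x,y in((S,370,185),(S,120,160),(T,70,195),(T,370,200))]
im=np.vstack([np.hstack(ims[:2]),np.hstack(ims[2:])])
cv2.imwrite("pics/crops.png",im[:600,:800,::-1])
E
```

```text
S green [(array([403.3, 222.7]), [402, 216, 4, 14, 38]), (array([423.3, 226.5]), [421, 217, 6, 19, 51]), (array([402.2, 249.8]), [401, 243, 4, 15, 40]), (array([436.3, 250.2]), [433, 244, 7, 15, 52])]
grey head/plunger [(array([407.3, 204.3]), [404, 200, 9, 10, 57])] [(array([164.3, 175.9]), [161, 173, 8, 8, 43])]
bun [(array([302.3, 239.8]), [280, 230, 45, 33, 826])] stand [(array([303.5, 256.8]), [280, 242, 43, 29, 628])]
T green [(array([141.9, 206.9]), [139, 199, 7, 16, 64]), (array([106.8, 212.4]), [104, 205, 8, 16, 67]), (array([140.2, 253.5]), [138, 239, 6, 27, 104]), (array([117.9, 253.7]), [115, 243, 7, 26, 92])]
grey head/plunger [(array([108.9, 224.7]), [108, 221, 3, 9, 11]), (array([141.3, 224.3]), [141, 220, 2, 9, 11]), (array([111.5, 233.9]), [110, 231, 4, 7, 10]), (array([140.5, 231.8]), [140, 230, 2, 5, 8]), (array([122.2, 267.5]), [121, 263, 4, 10, 13]), (array([137.9, 273.7]), [137, 268, 3, 12, 15]), (array([132.8, 293.2]), [125, 278, 15, 23, 92])] [(array([438.3, 253.9]), [434, 250, 10, 9, 75])]
bun [(array([240.9, 168.1]), [215, 145, 50, 50, 1193]), (array([239.9, 169.5]), [230, 160, 20, 20, 297])] stand [(array([239.4, 172.4]), [221, 153, 38, 38, 796])]
```

View pics/crops.png

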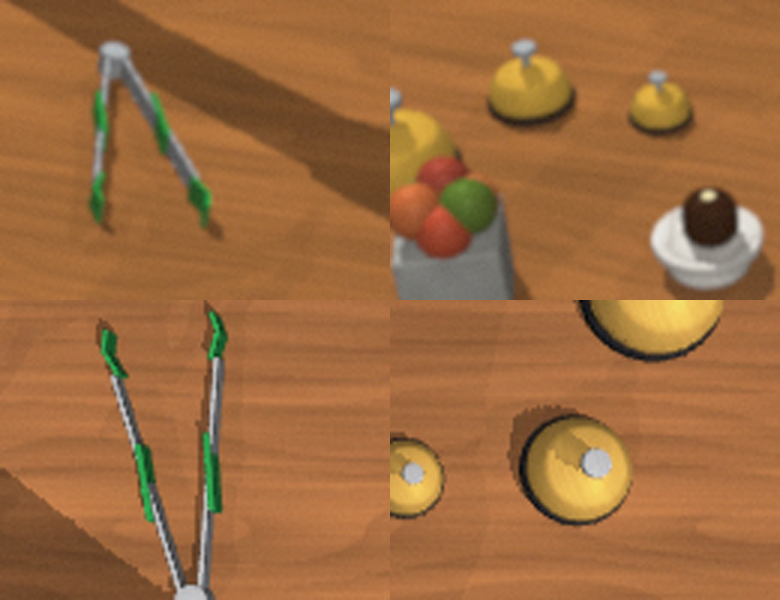

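The crops show the tongs with head, two sleeves and two tips distinct in both views. The middle bell's plunger is clear at S(164.3,175.9) and T(438.3,253.9). Next I triangulate.

Run:
```python
from h import *
S,T=load("scene0"),load("top0")
np.set_printoptions(precision=1,suppress=True)
def edge(d,lo,hi,box):
    m=cv2.inRange(cv2.cvtColor(d["color"],cv2.COLOR_RGB2HSV),np.array(lo),np.array(hi));k=np.zeros_like(m);k[box[1]:box[3],box[0]:box[2]]=1
    return m*k
P=lambda n,a,b:print(n,*tri(S,a,T,b))
P("plunger",(164.3,175.9),(438.3,253.9))
P("head",(408,203.5),(133.7,295.5))
P("sleeveR",(403.3,222.7),(140.2,253.5));P("sleeveL",(423.3,226.5),(117.9,253.7))
P("sleeve swap",(403.3,222.7),(117.9,253.7))
P("tipR",(402.2,249.8),(141.9,206.9));P("tipL",(436.3,250.2),(106.8,212.4))
for n,p,z in(("plunger64",(438.3,253.9),64),("sleeveR",(140.2,253.5),18),("sleeveL",(117.9,253.7),18),("tipR",(141.9,206.9),18),("tipL",(106.8,212.4),18),("head",(133.7,295.5),24),("bun",(239.9,169.5),55),("stand",(239.5,171.8),30)): print(n,plane(T,p,z))
# bright pale dot on buns
for d,b in((S,(290,230,316,250)),(T,(230,160,250,180)),(S,(215,220,240,250)),(T,(310,160,336,184))):
    print("dot",blobs(d,(15,20,170),(40,140,255),b,3)[0])
print("mug top blue",blobs(T,(95,120,40),(112,255,255),(220,85,285,145))[0],"pot",blobs(T,(0,0,60),(180,60,255),(370,95,435,165))[0])
# depth checks
for n,p in(("plunger",(438,254)),("bun",(240,169)),("head",(134,296)),("mugrim",(257,116)),("sl",(140,253))):
    z=float(T["depth"][p[1],p[0]]); c,v=ray(T,p); r=T["R"]@v; print(n,c+v*z/r[2])
```

```text
plunger [ 466.2 -347.4   58.9] 3.2136091059517704
head [369.8 323.4  14.5] 2.425110980945074
sleeveR [464.2 314.6  15.2] 3.0738233023441865
sleeveL [463.5 365.9  12.2] 1.497063875391049
sleeve swap [465.3 337.2  25.6] 45.36050021321348
tipR [572.7 317.7  12.3] 2.2589605176827066
tipL [558.4 396.9  16. ] 1.0212636535393713
plunger64 [ 466.3 -347.6   64. ]
sleeveR [464.1 312.2  18. ]
sleeveL [463.1 363.3  18. ]
tipR [571.8 314.9  18. ]
tipL [558.1 395.7  18. ]
head [369.8 319.4  24. ]
bun [653.   86.8  55. ]
stand [653.9  90.   30. ]
dot [(array([302.4, 236.7]), [300, 235, 6, 4, 17]), (array([291.6, 244.1]), [290, 242, 3, 6, 8]), (array([312. , 245.5]), [312, 242, 1, 8, 8])]
dot [(array([239.1, 166.9]), [237, 165, 5, 5, 22]), (array([247.4, 176.8]), [246, 175, 4, 4, 5])]
dot [(array([225.5, 224.8]), [224, 224, 4, 3, 10]), (array([237.5, 230.2]), [236, 230, 4, 2, 4])]
dot [(array([323., 168.]), [321, 166, 5, 5, 21])]
mug top blue [(array([255.5, 116.1]), [225, 95, 50, 44, 1325])] pot [(array([393.9, 140.2]), [375, 116, 51, 42, 674])]
plunger [ 466.2 -347.2   63. ]
bun [650.   85.   71.1]
head [368.7 319.3  21.6]
mugrim [798.   53.8   6.6]
sl [464.4 310.3  26.6]
```

```bash
cat >> h.py <<'E'
from scipy.spatial.transform import Rotation as Ro
def Rt(o): q=o["ee_rot"]; return Ro.from_quat([q[1],q[2],q[3],q[0]])
def delta(o,p): return Rt(o).inv().apply(np.array(p)-o["tool_pos"])/10
E
python3 - <<'E'
from workcell import *
from h import *
np.set_printoptions(precision=2,suppress=True)
S,T=load("scene0"),load("top0")
print("bun dot",tri(S,(302.4,236.7),T,(239.1,166.9)))
print("choc dot",tri(S,(225.5,224.8),T,(323,168)))
print("dot73",plane(T,(239.1,166.9),73),"choc",plane(T,(323,168),73))
o=observe();print(Rt(o).as_matrix())
a=delta(o,(480,150,200));b=delta(o,(466.2,-347.4,110));print(a,b-a)
E
```

```text
bun dot (array([654.84,  88.36,  69.98]), np.float64(2.2400261332058706))
choc dot (array([653.9 , -98.85,  68.93]), np.float64(1.831059302342235))
dot73 [654.28  86.96  73.  ] choc [653.12 -99.46  73.  ]
[[-0.94  0.34 -0.  ]
 [ 0.34  0.94 -0.  ]
 [-0.   -0.   -1.  ]]
[-40.01 -34.45   3.09] [-15.65 -47.21   9.12]
```

```bash
python3 -m pendant '[[0,-4,-3.45,0,0,0,0],[0,-4,-3.45,0,0,0,0],[0,-4,-3.45,0,0,0,0],[0,-4,-3.45,0,0,0,0],[0,-4,-3.45,0,0,0,0],[0,-4,-3.45,0,0,0,0],[0,-4,-3.45,0,0,0,0],[0,-4,-3.45,0,0,0,0],[0,-4,-3.45,0,0,0,0],[0,-4,-3.45,0,0,0,0],[0,-1.57,-4.72,0,0,0,0],[0,-1.57,-4.72,0,0,0,0],[0,-1.57,-4.72,0,0,0,0],[0,-1.57,-4.72,0,0,0,0],[0,-1.57,-4.72,0,0,0,0],[0,-1.57,-4.72,0,0,0,0],[0,-1.57,-4.72,0,0,0,0],[0,-1.57,-4.72,0,0,0,0]]'
python3 - <<'E'
from workcell import *
from h import *
o=observe(); print(o["q"],delta(o,(466.2,-347.4,75)))
E
```

```text
t: 2.35
tool_pos: [468.9, -248.5, 231.0]
ee_rot: [-0.0, 0.173, 0.985, 0.0]
ft_force: [-0.5, -0.0, 0.1]
width: -0.001
finger_force: 0.0
[-0.2601828   0.18536858  0.74946191  1.91271222 -0.14208223  1.09700665
  1.76940679] [-3.11491911 -9.39781863 15.59363676]
```

```bash
python3 -m pendant '[[0,-1.0,-3.1,0,0,0,0],[0,-1.0,-3.1,0,0,0,0],[0,-1.0,-3.1,0,0,0,0],[0,-0.1,-0.1,4,0,0,0],[0,0,0,4,0,0,0],[0,0,0,2.5,0,0,0],[0,0,0,0,0,0,0],[0,0,0,0,0,0,0]]'
python3 - <<'E'
from workcell import *
from h import *
o=observe(); print(o["q"],delta(o,(466.2,-347.4,64)))
d=get_image("wrist"); np.savez("pics/w1.npz",**d); cv2.imwrite("pics/w1.png",d["color"][...,::-1]); print(d["T_tool_cam"],d["vfov"])
E
```

```text
t: 3.35
tool_pos: [467.0, -346.8, 127.1]
ee_rot: [0.001, 0.173, 0.985, -0.0]
ft_force: [0.6, 0.3, -0.2]
width: 0.001
finger_force: 0.0
[-0.01279122  0.44956255  0.71497819  1.88195797 -0.36028499  0.94079791
  2.09183441] [ 0.06070007 -0.08222802  6.31278187]
[[ 1.79697821e-04 -9.57782908e-01 -2.87492381e-01  7.41088718e+01]
 [ 9.99999786e-01  3.53013383e-04 -5.51014263e-04  4.16325853e-01]
 [ 6.29240701e-04 -2.87492220e-01  9.57782766e-01 -1.41450124e+02]
 [ 0.00000000e+00  0.00000000e+00  0.00000000e+00  1.00000000e+00]] 65.70646984690485
```

View pics/w1.png

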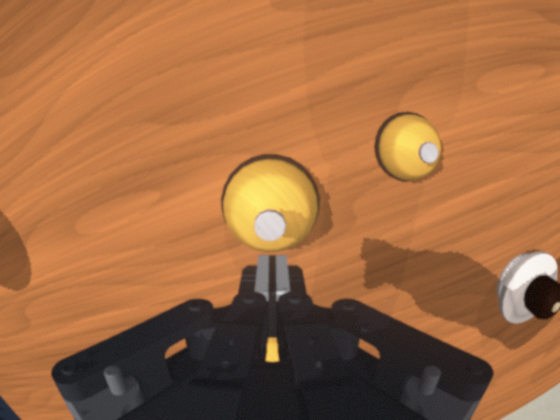

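The wrist view shows the plunger disc of the middle bell at about (269.5,226), just ahead of the shut fingertips at (272,258).

```bash
cat >> h.py <<'E'
def wray(d,o,uv):
    f=d["color"].shape[0]/2/np.tan(np.radians(float(d["vfov"]))/2)
    x=np.array([uv[0]-d["cx"],uv[1]-d["cy"]]);r=np.linalg.norm(x);a=r/f
    v=np.r_[x/r*np.sin(a),np.cos(a)];M=d["T_tool_cam"];R=Rt(o)
    return o["tool_pos"]+R.apply(M[:3,3]),R.apply(M[:3,:3]@v)
def wplane(d,o,uv,z):
    c,v=wray(d,o,uv); return c+v*(z-c[2])/v[2]
E
python3 - <<'E'
from workcell import *
from h import *
d=load("w1");o=observe()
b=blobs(d,(0,0,120),(180,70,255),(245,200,295,245))[0];print(b)
p=wplane(d,o,b[0][0],64);print(p,delta(o,p))
E
```

```text
[(array([269.5, 225.1]), [254, 210, 32, 31, 754])]
[ 463.79573595 -347.17446538   64.        ] [ 0.35081111 -0.13108835  6.36781262]
```

```bash
python3 -m pendant '[[0,0.2,-0.1,3,0,0,0],[0,0,0,2.5,0,0,0],[0,0,0,0.6,0,0,0],[0,0,0,0.4,0,0,0],[0,0,0,0.3,0,0,0],[0,0,0,0,0,0,0],[0,0,0,0,0,0,0]]'
```

```text
t: 4.28
tool_pos: [464.9, -346.8, 59.3]
ee_rot: [0.001, 0.173, 0.985, 0.0]
ft_force: [-1.6, 1.1, 4.8]
width: 0.003
finger_force: 2.5
```

```bash
python3 -m pendant '[[0,0,0,0.15,0,0,0],[0,0,0,0.15,0,0,0],[0,0,0,0,0,0,0],[0,0,0,0,0,0,0]]'
```

```text
t: 4.78
tool_pos: [464.9, -346.9, 58.0]
ee_rot: [0.001, 0.173, 0.985, 0.001]
ft_force: [-5.0, 4.5, 14.7]
width: 0.003
finger_force: 7.8
```

```bash
python3 -m pendant '[[0,0,0,-5,0,0,0],[0,0,0,-6,0,0,0],[0,0,0,-6,0,0,0],[1,1.96,5.36,0,0,0,0],[1,1.96,5.36,0,0,0,0],[1,1.96,5.36,0,0,0,0],[1,1.96,5.36,0,0,0,0],[1,1.96,5.36,0,0,0,0],[1,1.96,5.36,0,0,0,0],[1,1.96,5.36,0,0,0,0],[1,1.96,5.36,0,0,0,0],[1,1.96,5.36,0,0,0,0],[1,1.96,5.36,0,0,0,0],[1,1.96,5.36,0,0,0,0],[1,1.96,5.36,0,0,0,-10],[1,0,0,0,0,0,-10],[1,0,0,0,0,0,-10.4],[1,0,0,0,0,0,0],[1,0,0,0,0,0,0]]'
python3 - <<'E'
from workcell import *
from h import *
o=observe(); print(o["q"],Rt(o).as_matrix().round(3))
d=get_image("wrist"); np.savez("pics/w2.npz",tool_pos=o["tool_pos"],ee_rot=o["ee_rot"],**d); cv2.imwrite("pics/w2.png",d["color"][...,::-1])
d=load("top0")
E
```

```text
t: 7.15
tool_pos: [462.8, 338.1, 225.5]
ee_rot: [0.0, -0.09, 0.996, 0.0]
ft_force: [-0.6, -0.5, 0.1]
width: 0.996
finger_force: 0.0
[-0.92124809  0.24503801  0.25303144  1.80398983 -0.06822181  1.10009082
  1.10569481] [[-0.984 -0.178  0.001]
 [-0.178  0.984  0.001]
 [-0.001  0.    -1.   ]]
```

View pics/w2.png

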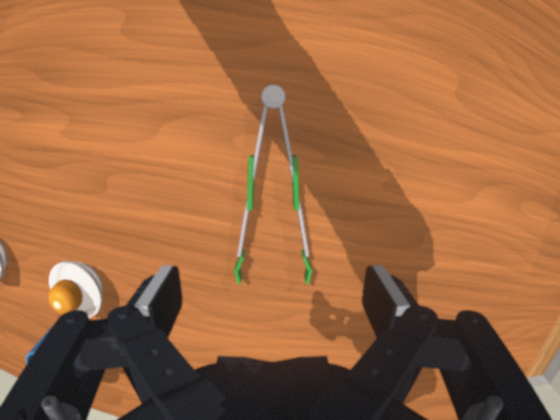

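The wrist view shows the tongs well aligned: head at (273,97), sleeves around (250,182) and (296,183), tips at (239,268) and (308,268). The gold bun is at (65,296).

Run:
```python
from h import *
np.set_printoptions(precision=1,suppress=True)
d=load("w2");o=d;T=load("top0")
g=blobs(d,(45,90,30),(85,255,255),(200,120,340,300),20)[0];h=blobs(d,(0,0,90),(180,70,255),(255,80,292,115),60)[0]
def tw(uv,tuv):
    c1,v1=wray(d,o,uv);c2,v2=ray(T,tuv);s=np.linalg.lstsq(np.c_[v1,-v2],c2-c1,rcond=None)[0];a,b=c1+s[0]*v1,c2+s[1]*v2;return (a+b)/2,np.linalg.norm(a-b)
tp=[(140.2,253.5),(117.9,253.7),(141.9,206.9),(106.8,212.4)]
for c,s in g+h:
    p=wplane(d,o,c,18);b=min(tp+[(133.7,295.5)],key=lambda t:np.linalg.norm(plane(T,t,18)-p));print(c,s,p,*tw(c,b))
m=np.mean([wplane(d,o,c,18) for c,s in g if c[1]<230],axis=0);t=np.mean([wplane(d,o,c,18) for c,s in g if c[1]>230],axis=0);hh=wplane(d,o,h[0][0],24)
print(m,t,hh,np.degrees(np.arctan2(*(t-hh)[1::-1])))
print(delta(o,(m[0],m[1],4)))
```

```text
[250.1 184. ] [247, 156, 6, 54, 240] [465.8 315.1  18. ] [465.8 314.5  12.1] 2.554993570003056
[295.4 184.2] [293, 156, 6, 54, 242] [457.1 364.   18. ] [462.1 366.7   3.8] 4.960231203016202
[307.2 268.7] [303, 251, 9, 32, 114] [555.3 398.7  18. ] [560.4 400.5   6.5] 1.4403567092385219
[238.2 268.5] [235, 254, 8, 29, 110] [569.8 317.2  18. ] [573.1 316.9  11.4] 0.361734030652435
[272.7  98.2] [261, 85, 24, 30, 535] [369.8 322.8  18. ] [369.7 322.7  12.7] 0.48667451694299757
[461.4 339.5  18. ] [562.6 358.   18. ] [370.1 322.9  24. ] 10.33475272999152
[ 0.1  0.2 22.1]
```

```bash
python3 -m pendant '[[1,0.1,0.1,5,0,0,0],[1,0,0,6,0,0,0],[1,0,0,6,0,0,0],[1,0,0,3.2,0,0,0],[1,0,0,1.8,0,0,0],[1,0,0,0,0,0,0],[1,0,0,0,0,0,0]]'
```

```text
t: 8.07
tool_pos: [462.7, 340.1, 7.0]
ee_rot: [0.001, -0.091, 0.996, 0.001]
ft_force: [0.5, -1.2, 0.3]
width: 1.0
finger_force: 0.0
```

```bash
python3 -m pendant '[[0.57,0,0,0,0,0,0],[0.57,0,0,0,0,0,0],[0.57,0,0,0,0,0,0],[0.57,0,0,0,0,0,0],[0.57,0,0,0,0,0,0]]'
```

```text
t: 8.7
tool_pos: [462.7, 340.3, 7.5]
ee_rot: [0.001, -0.091, 0.996, 0.001]
ft_force: [-0.9, -1.0, 6.1]
width: 0.574
finger_force: 9.6
```

```bash
python3 -m pendant '[[0.57,0,0,-2,0,0,0],[0.57,0,0,-3,0,0,0],[0.57,0,0,-4,0,0,0],[0.57,0,0,-5,0,0,0],[0.57,0,0,0,0,0,0],[0.57,0,0,0,0,0,0]]'
python3 - <<'E'
from workcell import *
from h import *
o=observe(); print(delta(o,(549,69,150)))
d=get_image("wrist"); np.savez("pics/w3.npz",tool_pos=o["tool_pos"],ee_rot=o["ee_rot"],**d); cv2.imwrite("pics/w3.png",d["color"][...,::-1])
E
```

```text
t: 9.45
tool_pos: [460.7, 338.8, 145.6]
ee_rot: [-0.0, -0.091, 0.996, 0.0]
ft_force: [-0.8, 0.7, -1.6]
width: 0.571
finger_force: 7.6
[ -3.77664478 -28.13606724  -0.4444999 ]
```

View pics/w3.png

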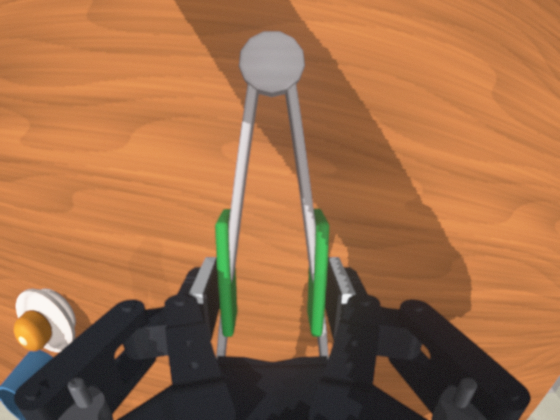

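The tongs are held between the pads and lifted, with the head at (272,62). The tips are hidden by the gripper from here, so I will use the fixed cameras above the bun.

```bash
python3 -m pendant '[[0.57,-0.2,-1.5,0,0,0,0],[0.57,-0.5,-3.5,0,0,0,0],[0.57,-0.5,-3.5,0,0,0,0],[0.57,-0.5,-3.8,0,0,0,0],[0.57,-0.5,-3.8,0,0,0,0],[0.57,-0.5,-3.8,0,0,0,0],[0.57,-0.5,-3.5,0,0,0,0],[0.57,-0.4,-3,0,0,0,0],[0.57,-0.2,-1.7,0,0,0,0],[0.57,0,0,0,0,0,0],[0.57,0,0,0,0,0,0],[0.57,0,0,0,0,0,0]]'
python3 - <<'E'
from workcell import *
from h import *
o=observe(); ims=[]
for n in("scene","top"):
    d=get_image(n); np.savez(f"pics/{n}4.npz",tool_pos=o["tool_pos"],ee_rot=o["ee_rot"],**d)
    x,y=((220,140) if n=="scene" else (190,110)); ims.append(cv2.resize(d["color"][y:y+150,x:x+130],None,fx=3,fy=4,interpolation=cv2.INTER_CUBIC)) 
    print(n,blobs(d,(45,90,30),(85,255,255),(x,y,x+130,y+150),5)[0])
cv2.imwrite("pics/c4.png",np.hstack(ims)[...,::-1])
E
```

```text
t: 11.0
tool_pos: [549.2, 71.7, 145.1]
ee_rot: [-0.0, -0.093, 0.996, 0.0]
ft_force: [-0.4, 0.7, -0.5]
width: 0.574
finger_force: 7.7
scene [(array([296.6, 179.9]), [296, 174, 3, 14, 29]), (array([315. , 181.5]), [314, 174, 3, 18, 41]), (array([289.7, 205.9]), [288, 200, 5, 15, 38]), (array([320.2, 208.1]), [319, 202, 4, 15, 37])]
top [(array([254. , 213.1]), [252, 207, 5, 13, 36])]
```

View pics/c4.png

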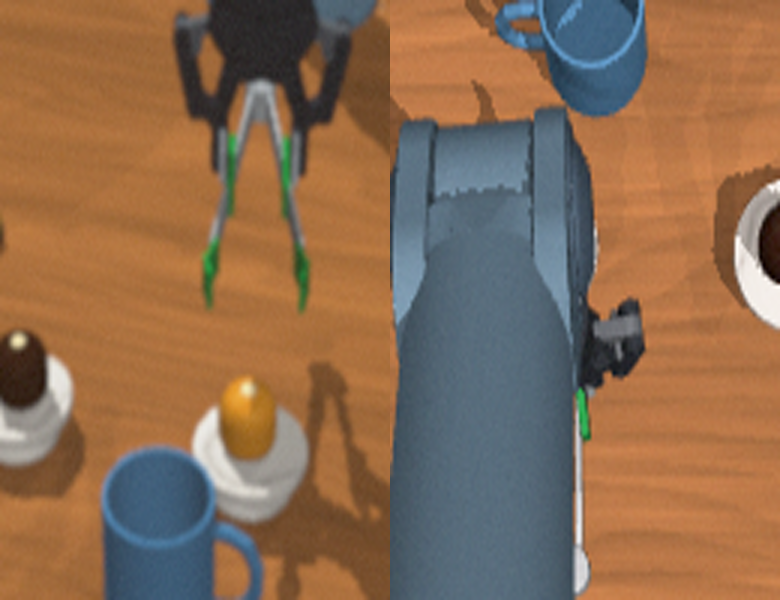

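The scene view shows the tongs above the desk with tips at about (290,206) and (320,208), and the gold bun with its dot at about (302,236). The top view is blocked by the arm.

Run:
```python
from h import *
np.set_printoptions(precision=1,suppress=True)
S=load("scene4");T=load("top0");W=load("w2")
zt=S["tool_pos"][2]+4.5
a,b=plane(S,(289.7,205.9),zt),plane(S,(320.2,208.1),zt);print("tips scene",a,b,(a+b)/2)
for n,p in(("R",(296.6,179.9)),("L",(315,181.5))):print(n,plane(S,p,zt))
R=Rt(S);ax=-R.apply([1,0,0]);print("ax",ax,"tip from grasp",S["tool_pos"]+103.5*ax)
print("bun dot: scene",plane(S,(302.4,236.7),72.5),"top",plane(T,(239.1,166.9),72.5))
g=blobs(W,(8,150,120),(24,255,255),(40,270,90,320),50)[0];print(g)
w=blobs(W,(15,20,190),(40,130,255),(50,275,85,315),5)[0];print(w)
for c,s in g:print("bun wrist z52",wplane(W,W,c,52))
# stand outline centroids by ellipse: top view whites
m=cv2.inRange(cv2.cvtColor(T["color"],cv2.COLOR_RGB2HSV),np.array((0,0,120)),np.array((180,60,255)));k=np.zeros_like(m);k[145:197,215:265]=1
c=max(cv2.findContours(m*k,0,1)[0],key=cv2.contourArea);e=cv2.fitEllipse(cv2.convexHull(c));print(e,plane(T,e[0],28))
```

```text
tips scene [653.1  57.9 149.6] [644.7 125.2 149.6] [648.9  91.6 149.6]
R [540.9  48.6 149.6]
L [537.2  93.  149.6]
ax [ 1.   0.2 -0. ] tip from grasp [650.9  90.8 145.1]
bun dot: scene [657.7  90.   72.5] top [654.4  87.   72.5]
[(array([ 55.8, 297.6]), [40, 270, 39, 50, 1235])]
[(array([ 56.7, 305. ]), [53, 301, 8, 9, 49])]
bun wrist z52 [654.7  75.5  52. ]
((239.5341033935547, 171.48912048339844), (37.52830123901367, 38.44499588012695), 67.25384521484375) [655.2  90.1  28. ]
```

```bash
python3 -m pendant '[[0.57,-0.5,-0.3,1,0,0,0],[0.57,0,0,2.5,0,0,0],[0.57,0,0,2,0,0,0],[0.57,0,0,0.5,0,0,0],[0.57,0,0,0,0,0,0],[0.57,0,0,0,0,0,0],[0.57,0,0,0,0,0,0]]'
python3 - <<'E'
from workcell import *
from h import *
np.set_printoptions(precision=1,suppress=True)
o=observe();d=get_image("scene");np.savez("pics/scene5.npz",**d)
cv2.imwrite("pics/c5.png",cv2.resize(d["color"][170:280,240:350],None,fx=5,fy=5,interpolation=cv2.INTER_CUBIC)[...,::-1])
zt=o["tool_pos"][2]+4.5
for c,s in blobs(d,(45,90,30),(85,255,255),(240,150,350,290),8)[0]: print(c,s,plane(d,c,zt))
R=Rt(o);print(R.as_matrix(),"tip",o["tool_pos"]-103.5*R.apply([1,0,0]))
E
```

```text
t: 11.98
tool_pos: [555.9, 67.8, 86.2]
ee_rot: [0.001, -0.091, 0.996, 0.0]
ft_force: [-0.6, -1.1, -1.5]
width: 0.568
finger_force: 7.7
[293.9 201.7] [293, 195, 3, 16, 34] [548.7  44.9  90.7]
[312.  202.9] [311, 196, 3, 16, 42] [542.8  89.2  90.7]
[286.7 228.5] [285, 223, 5, 14, 35] [659.8  53.3  90.7]
[316.5 230.2] [315, 224, 4, 15, 41] [649.2 120.4  90.7]
[[-1.  -0.2  0. ]
 [-0.2  1.   0. ]
 [-0.   0.  -1. ]] tip [657.7  86.6  86.4]
```

View pics/c5.png

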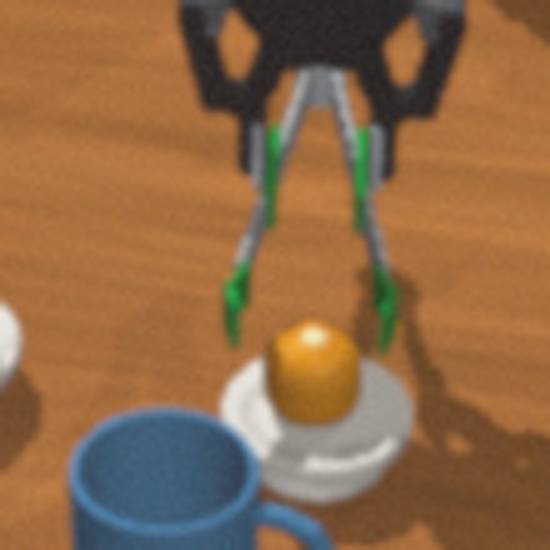

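The tips at crop (235,305) and (386,308) straddle the bun, whose dot is at (313,336). They need about 2.5 mm toward +y, then down.

```bash
python3 -m pendant '[[0.57,0,0.25,0,0,0,0],[0.57,0,0,0.8,0,0,0],[0.57,0,0,0.8,0,0,0],[0.57,0,0,0.8,0,0,0],[0.57,0,0,0.8,0,0,0],[0.57,0,0,0.8,0,0,0],[0.57,0,0,0.2,0,0,0],[0.57,0,0,0,0,0,0],[0.57,0,0,0,0,0,0]]'
python3 - <<'E'
from workcell import *
from h import *
np.set_printoptions(precision=1,suppress=True)
o=observe();d=get_image("scene");np.savez("pics/scene6.npz",**d)
cv2.imwrite("pics/c6.png",cv2.resize(d["color"][180:290,240:350],None,fx=5,fy=5,interpolation=cv2.INTER_CUBIC)[...,::-1])
zt=o["tool_pos"][2]+4.5
for c,s in blobs(d,(45,90,30),(85,255,255),(240,150,350,290),8)[0]: print(c,s,plane(d,c,zt))
print("dot",blobs(d,(15,20,170),(40,140,255),(290,225,316,250),8)[0])
E
```

```text
t: 13.15
tool_pos: [555.1, 70.1, 43.6]
ee_rot: [0.0, -0.091, 0.996, 0.0]
ft_force: [-0.6, -0.5, -0.5]
width: 0.573
finger_force: 7.7
[294.6 216.2] [294, 210, 3, 14, 30] [550.   47.8  48.1]
[312.  218.4] [311, 210, 3, 20, 42] [548.4  92.   48.1]
[287.7 242.7] [286, 237, 5, 13, 37] [657.8  55.7  48.1]
[317.2 244.9] [315, 238, 5, 15, 36] [648.7 123.9  48.1]
dot [(array([302.4, 236.7]), [300, 235, 6, 4, 17])]
```

View pics/c6.png

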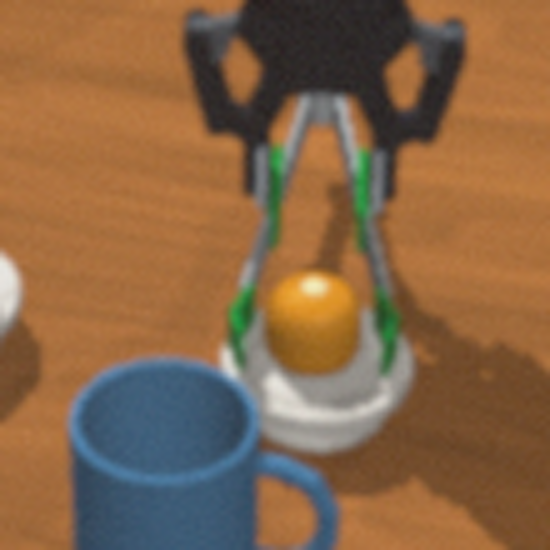

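The bun is undisturbed (dot still at (302.4,236.7)) and midway between the tips. Now I close gradually.

```bash
python3 -m pendant '[[0.56,-0.15,0,0,0,0,0],[0.54,0,0,0,0,0,0],[0.52,0,0,0,0,0,0],[0.5,0,0,0,0,0,0],[0.48,0,0,0,0,0,0],[0.46,0,0,0,0,0,0],[0.45,0,0,0,0,0,0],[0.44,0,0,0,0,0,0],[0.44,0,0,0,0,0,0],[0.44,0,0,0,0,0,0]]'; python3 -m pendant '[[0.43,0,0,0,0,0,0],[0.42,0,0,0,0,0,0],[0.42,0,0,0,0,0,0],[0.42,0,0,0,0,0,0]]'
```

```text
t: 14.45
tool_pos: [556.2, 70.4, 43.3]
ee_rot: [0.0, -0.091, 0.996, 0.0]
ft_force: [-0.0, -0.2, -0.9]
width: 0.454
finger_force: 60.2
t: 14.95
tool_pos: [556.1, 70.3, 43.3]
ee_rot: [-0.0, -0.091, 0.996, -0.0]
ft_force: [0.1, 0.2, -0.4]
width: 0.458
finger_force: 60.2
```

```bash
python3 -m pendant '[[0.42,0,0,-0.5,0,0,0],[0.42,0,0,-1,0,0,0],[0.42,0,0,-1.5,0,0,0],[0.42,0,0,-2,0,0,0],[0.42,0,0,-2,0,0,0],[0.42,0,0,-2,0,0,0],[0.42,0,0,-2,0,0,0],[0.42,0,0,-2,0,0,0],[0.42,0,0,-1,0,0,0],[0.42,0,0,-0.5,0,0,0],[0.42,0,0,0,0,0,0],[0.42,0,0,0,0,0,0],[0.42,0,0,0,0,0,0],[0.42,0,0,0,0,0,0]]'
python3 - <<'E'
from workcell import *
from h import *
d=get_image("scene");cv2.imwrite("pics/c7.png",cv2.resize(d["color"][130:310,210:370],None,fx=3,fy=3,interpolation=cv2.INTER_CUBIC)[...,::-1])
b=blobs(d,(15,20,170),(40,140,255),(280,150,330,230),8)[0];print(b)
for c,s in b: print(plane(d,c,30+43+145))
E
```

```text
t: 16.7
tool_pos: [555.9, 70.3, 187.8]
ee_rot: [-0.0, -0.091, 0.996, -0.0]
ft_force: [0.2, 0.6, -1.5]
width: 0.456
finger_force: 60.4
[(array([304.3, 183.6]), [302, 182, 6, 4, 20])]
[661.39403491  90.68000333 218.        ]
```

View pics/c7.png

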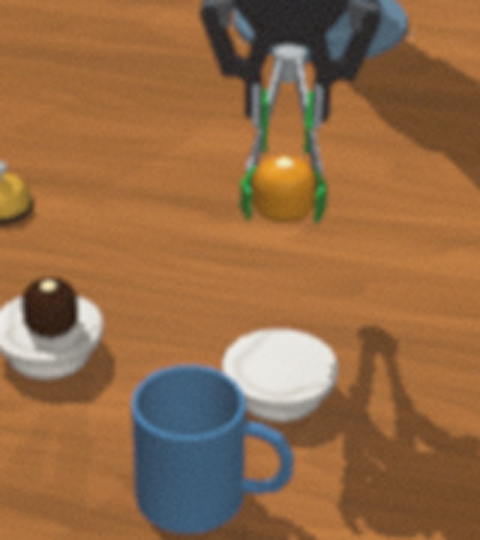

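The golden bun is held in the tips (crop (285,188)), about 17 cm above the desk. Its stand is empty, and the mug and chocolate bun are in place.

```bash
python3 -c "
from workcell import *
print(close_job())"
```

```text
the job is handed in; nothing more can be done
None
```

I rang the middle-sized bell, then picked up the golden bun with the tongs and handed the job in with it held about 17 cm above the desk; the chocolate bun and mug had not moved in the last view, the pot was outside it but well clear of every move, and no verdict came back.

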